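# Refill the spring-fed paint-pot rail

### The arm

A 6-joint arm with a two-finger parallel gripper is mounted at the origin on a cart in front of the work surface, level with it; the furniture and walls round the work are solid. World frame = base frame: x ahead of the robot, y to its left, z up, the work surface at z = 0. Lengths are in m, angles in rad, forces in N, time in s.
With the tool pointing down it reaches from about 0.35 to 0.775 m from the base axis. Payload 5.5 kg.
Tool frame: the origin (TCP) lies at the very end of the fingers, on their centre line; the grasp point (between the pads) lies 19 mm behind it; z points along the fingers, y is the line along which they close (so a half turn about z gives the same grasp; the last joint's range is limited). The gripper opens to 85 mm and grips with 20 to 120 N. Pads are 22 mm wide; open, the fingers measure 114 mm over their backs; the gripper's body (76 mm by 85 mm) begins 54 mm behind the grasp point. The pads swing forward as they close: fully open they stand 13 mm farther back than shut.
Start: joints at [-0.14, 0.313, 0.046, 1.304, 0, 1.431], TCP at [0.575, -0, 0.231] pointing down, gripper open.
Joint ranges: [-2.76, 2.76], [-0.86, 1.69], [-1.03, 1.26], [-2.2, 2.34], [-1.47, 1.5], [-3.14, 3.14]. Speed limits (rad/s): [2.57, 2.57, 3.14, 3.14, 3.14, 3.14].

### API

Orientations are given as a unit quaternion [w, x, y, z].
In Python, from workcell import env, cams, ticket, spotter gives the robot as it stands.
- The arm moves only by the tool jog_arm, never from a script. Its argument "increments" is a list that holds one entry, the list of rows, each a list of 7 numbers: the shift along the tool's x, y, z in units of 0.25 m (1.0 is 0.25 m), then the turn, a rotation vector about the tool's x, y, z in units of 180 degrees (1.0 is 180 degrees), then the closure in counts, from 0 (fully open) to 255 (shut). A call has 1 to 20 rows; each row shifts and turns the commanded pose from where the row before left it, along the tool's axes as they then stand; what a row does not reach is not made up. A row lasts 1/10 s, in which the tool goes at most 50 mm and 8.59 degrees, less where a joint would pass 70% of its speed; a pose out of reach is approached as far as the arm can. A call with a number of a shift or a turn outside -1 to 1 is refused whole. A call with a gripper value outside its range is refused whole. The fingers move at their own pace and stop on an object; "force" is the grip in N (left out, the last holds). Time passes only in rows, so rows that do not move let the fingers close. It gives the time, the measured TCP pose, the force, the opening and the grip force at its end, in the units of the state.
- env.get_state(): the state, without advancing time (a new reading comes with each control period).
- cams.read_camera(name): name is "scene" or "side" or "wrist"; returns a dict with "pixels" (480x640x3 uint8, red, green, blue), "fx", "fy", "cx", "cy" (pixels), "xyz" and "attitude" of the camera in the world; the wrist camera has in their place "mount" (4x4, takes a point from camera to tool coordinates, whose origin is the TCP and whose axes are the flange's). Camera axes: x right, y down, z forward; pixel columns grow to the right and rows downward; lengths in m; the calibration is good to about 2 mm. A picture is of the moment at which its call begins: read the wrist's pose just before it. There is no depth.
- ticket.hand_in(): hands the job in; it is judged then, once.
Trained networks look in the newest picture that a camera, given by its name, has taken for a name from the list of things; names that differ only in an ending like _2 or _b are one class to them, and where a whole thing is asked for, a point or a joint stands for the part that bears it (a point fixed in the world has none). Each returns a list of dicts, best first, with "conf" (0 to 1); they miss things now and then, are a little off and sometimes report something else, mostly with a low value. They report only what shows in the picture. A call takes as long as a camera call. They do not tell look-alikes from the thing itself.
- spotter.find_in(target, camera): "uv" ([column, row] in pixels, amid what is visible of it).
- spotter.cut_out(target, camera): "region" (480x640 bool, what is visible of it) and "uv" ([column, row] in pixels, amid what is visible of it).
- spotter.landmark_of(target, camera): "uv" ([column, row] in pixels: a listed point, or the origin of a listed thing).
The state is a dict: "clock": time; "joint_pos": joint angles; "qvel": joint speeds; "tau": joint torques, N m; "tcp_pos": TCP position; "orientation": TCP orientation; "wrist_force": force on the tool from outside, world axes, zero at the start; "ft_torque": the same for the moment, N m; "finger_gap": finger opening in m; "grip_force": force on a finger pad.
Only numpy, scipy, OpenCV 4.12 (cv2) and the standard library are available. Lean on these libraries where they do the work, as an engineer would, in place of code of your own. Each camera call takes 0.05 s, during which the arm holds its last target. There are 200 camera calls.

### The job

Refill the spring-fed paint-pot rail: stand the loose pot upright on the rail's loading plate, in line and close up behind the three pots waiting there, then push all four together as one straight row into the lane, against its spring, until the catch in the side wall has snapped shut behind the last pot, and let go. The four only just fit, so feel for the row coming up solid and stop there, gently; do not ram it. No pot may tip or be squeezed out of the line, and the things lying round about stay where they are.

Things in the scene. Friction and masses are not known exactly. Their poses are not given: they have to be found in the camera images.
- rail: Feed rail fixed to the desk: aluminium base plate 3 mm thick, 60 mm wide, x = -155 to +185 mm, on which the pots slide. Origin under the mouth of the lane on its centre line, at desk height; x along the lane in the feeding direction, z up. A straight wall, face at y = -15.6 mm, top 19 mm above the desk, runs its whole length; before x = 0 it is the fence of the loading plate, whose +y side is open.
- rail_mouth (a point): Mouth of the lane (nominal), on the centre line, on top of the plate; axes as the rail. From here on a second wall 31.2 mm from the first, same height, makes the lane; a flared lead-in wing widens it to y = 23 mm at x = -23 mm. That wall, catch, follower and end block are one spring unit, clamped through slots anywhere up to 6 mm either way along x of the figures given; its setting is not reported.
- rail_end (a point): Far end of the base plate, on the centre line, on top of the plate (x = 185 mm of the rail). The black follower (top 32 mm above the desk; face at x = 34 mm when empty, nominal) is pressed towards the mouth by a coil spring, 3 to 4 N all along. With four pots in it comes up hard about 2 mm past the place where the catch shuts behind the last: 10 N of push is plenty.
- rail_catch (a point): Nominal place of the catch's pin (x = 11, y = 22.5 mm of the rail), on the plate. Spring catch: short steel pawl through a window in the wall, tip in the lane at x = 20 mm, below wall height; a passing pot swings it out with about 1 N and it snaps back behind each pot. Shut, it holds the last pot against the spring with its axis at x = 30 mm (nominal, so 24 to 36), the others 29 mm apart beyond.
- pot_loose_mid (a point): The loose paint pot, standing by itself on the green cutting mat (3 mm thick): plastic, 29 mm across, 52 mm high, 30 to 65 g; body 37 mm high, above it a cap 27.6 mm across. The point is on its axis, 26 mm above its underside, z along the axis.
- pot_front_mid (a point): Paint pot of the same size on the loading plate, the one nearest the lane; point on its axis, 26 mm above its underside. The three wait in line within 1 mm, gaps 0.5 to 6 mm, smooth and easily squeezed out on the open side.
- pot_second_mid (a point): Same kind of pot, second in the row; point as before.
- pot_third_mid (a point): Same kind of pot, third and last in the waiting row; point as before. The loose pot goes behind it, on its -x side in the rail's frame.
- pot_loose: The loose pot, origin at the centre of its underside, z along its axis.
- pot_front: First pot of the row, origin at the centre of its underside.
- pot_second: Second pot of the row, likewise.
- pot_third: Third pot of the row, likewise.
- tape_2: Bystander: roll of tape lying flat, 100 mm across, 18 mm high; origin at the centre of its underside.
- marker_2: Bystander: marker pen lying down, 127 x 14 x 16 mm; origin at the middle of its underside.
- sanding_block: Bystander: sanding block, 34 x 66 x 24 mm; origin at the middle of its underside.
- glue_tube: Bystander: white tube lying down, 106 x 39 x 27 mm; origin at the middle of its underside.
Things that resemble listed ones, but are neither listed nor needed, are in the scene too. Leave any purple look-alike of the pot_loose alone.

How it is judged:
On the way, in this order (a step that is already met when the one before it is completed fails the run):
1. the loose pot stands upright on the loading plate, in line (within 6 mm) and close behind the third pot (gap under 8 mm), with the row still outside the lane (z of pot_loose_mid in the frame of rail between 0.026 and 0.033 m and y of pot_loose_mid in the frame of rail between -0.006 and 0.006 m and x of pot_loose_mid in the frame of rail below -0.1 m and horizontal distance between pot_loose_mid and pot_third_mid below 0.037 m and x of pot_front_mid in the frame of rail below -0.012 m and angle between pot_loose's own z axis and vertical below 0.1 rad), for 0.2 s.
2. the front pot has entered the lane with all four closed up behind one another (gaps under 3 mm) and in line (within 5 mm) (x of pot_front_mid in the frame of rail between 0.008 and 0.045 m and horizontal distance between pot_front_mid and pot_second_mid below 0.032 m and horizontal distance between pot_second_mid and pot_third_mid below 0.032 m and horizontal distance between pot_third_mid and pot_loose_mid below 0.032 m and y of pot_front_mid in the frame of rail between -0.005 and 0.005 m and y of pot_second_mid in the frame of rail between -0.005 and 0.005 m and y of pot_third_mid in the frame of rail between -0.005 and 0.005 m and y of pot_loose_mid in the frame of rail between -0.005 and 0.005 m), for 0.1 s.
3. all four are in the lane, closed up, the last at the depth of the catch (x of pot_loose_mid in the frame of rail between 0.0215 and 0.0405 m and horizontal distance between pot_front_mid and pot_second_mid below 0.031 m and horizontal distance between pot_second_mid and pot_third_mid below 0.031 m and horizontal distance between pot_third_mid and pot_loose_mid below 0.031 m and y of pot_front_mid in the frame of rail between -0.003 and 0.003 m and y of pot_second_mid in the frame of rail between -0.003 and 0.003 m and y of pot_third_mid in the frame of rail between -0.003 and 0.003 m and y of pot_loose_mid in the frame of rail between -0.003 and 0.003 m), for 0.1 s.
At the end, for the whole second after the job is handed in: All four pots upright (0.1 rad) and at rest in the lane, one behind the other (axes under 31 mm apart) within 3 mm of the centre line, held by the catch under the spring (over 1.5 N between neighbours, robot off), the last pot's axis at x = 21.5 to 39 mm of the rail (x of pot_loose_mid in the frame of rail between 0.0215 and 0.039 m and horizontal distance between pot_front_mid and pot_second_mid below 0.031 m and horizontal distance between pot_second_mid and pot_third_mid below 0.031 m and horizontal distance between pot_third_mid and pot_loose_mid below 0.031 m and y of pot_front_mid in the frame of rail between -0.003 and 0.003 m and y of pot_second_mid in the frame of rail between -0.003 and 0.003 m and y of pot_third_mid in the frame of rail between -0.003 and 0.003 m and y of pot_loose_mid in the frame of rail between -0.003 and 0.003 m and contact force between pot_front and pot_second above 1.5 N and contact force between pot_second and pot_third above 1.5 N and contact force between pot_third and pot_loose above 1.5 N and angle between each of pot_front, pot_second, pot_third, pot_loose's own z axis and vertical below 0.1 rad and linear speed of each of pot_front, pot_second, pot_third, pot_loose below 0.02 m/s and z of pot_front_mid in the frame of rail between 0.026 and 0.032 m and z of pot_second_mid in the frame of rail between 0.026 and 0.032 m and z of pot_third_mid in the frame of rail between 0.026 and 0.032 m and z of pot_loose_mid in the frame of rail between 0.026 and 0.032 m); the robot touches nothing.
It fails at once if the row is squeezed with more than 15 N between one pot and the next (rammed) (contact force between pot_front and pot_second above 15 N or contact force between pot_second and pot_third above 15 N or contact force between pot_third and pot_loose above 15 N).
It fails at once if a pot tips by more than 0.3 rad (angle between any of pot_front, pot_second, pot_third, pot_loose's own z axis and vertical above 0.3 rad).
It fails at once if a pot of the waiting row is squeezed more than 9 mm out of line ((y of pot_front_mid in the frame of rail above 0.009 m or y of pot_front_mid in the frame of rail below -0.009 m) or (y of pot_second_mid in the frame of rail above 0.009 m or y of pot_second_mid in the frame of rail below -0.009 m) or (y of pot_third_mid in the frame of rail above 0.009 m or y of pot_third_mid in the frame of rail below -0.009 m)).
It fails at once if a bystander (tape, marker, sanding block or tube) is moved by more than 15 mm (distance of any of tape_2, marker_2, sanding_block, glue_tube from where it was at the start of the episode above 0.015 m).
It also fails if it takes over 62 s, if anything falls off the work surface, if the arm or the gripper's body presses on something with over 40 N, if the wrist force passes 120 N, or if a joint passes its speed limit or range.

## Working session

There is one attempt and no reset: what is moved stays moved. The work goes in short steps, Python scripts to look and compute and a tool call to move; the robot and the scene stay as the last step left them, time stands still between calls to the robot, and variables do not carry over. Pictures are saved under pics/ and viewed, at most 10 in all, crops included, and the job is handed in when it is done.

Besides the shell and the picture viewer there is one more tool, called by a JSON object that holds its "name" and its "arguments". jog_arm: Moves the arm, as the interface text tells. Shifts and turns lie within -1 to 1; 1 stands for 0.25 m of shift or 180 degrees of turn. Its arguments: {"type":"object","properties":{"increments":{"type":"array"},"force":{"type":"number"}},"required":["increments"]}

```bash
mkdir -p pics; ls; cat > h.py <<'E'
import numpy as np, cv2
from scipy.spatial.transform import Rotation as R
from workcell import env, cams, ticket, spotter
def q2R(q): return R.from_quat([q[1],q[2],q[3],q[0]]).as_matrix()
def cam(n):
    s=env.get_state(); c=cams.read_camera(n)
    if n=='wrist':
        T=np.eye(4);T[:3,:3]=q2R(s['orientation']);T[:3,3]=s['tcp_pos'];M=T@np.array(c['mount']);c['P'],c['Rm']=M[:3,3],M[:3,:3]
    else:
        a=np.array(c['attitude']);c['P']=np.array(c['xyz']);c['Rm']=q2R(a) if a.size==4 else a
    return c
def ray(c,uv):
    d=c['Rm']@np.array([(uv[0]-c['cx'])/c['fx'],(uv[1]-c['cy'])/c['fy'],1]);return c['P'],d
def onz(c,uv,z):
    p,d=ray(c,uv);return p+d*(z-p[2])/d[2]
def proj(c,X):
    q=c['Rm'].T@(np.array(X)-c['P']);return np.array([c['fx']*q[0]/q[2]+c['cx'],c['fy']*q[1]/q[2]+c['cy']])
def save(c,f,crop=None,k=1):
    im=cv2.cvtColor(c['pixels'],cv2.COLOR_RGB2BGR)
    if crop: x0,y0,x1,y1=crop; im=im[y0:y1,x0:x1]
    cv2.imwrite(f,cv2.resize(im,None,fx=k,fy=k))
E
python3 - <<'E'
from h import *
np.set_printoptions(precision=4,suppress=True)
print(env.get_state())
ims=[]
Z=dict(rail_mouth=.003,rail_end=.003,rail_catch=.003,pot_loose_mid=.029,pot_front_mid=.029,pot_second_mid=.029,pot_third_mid=.029,tape_2=0,marker_2=0,sanding_block=0,glue_tube=0)
for n in ['scene','side','wrist']:
    c=cam(n); save(c,f'pics/{n}0.png'); print(n,c['P'],c['Rm'][:,2],c['fx'])
    for t,z in Z.items():
        r=spotter.landmark_of(t,n)
        print(t,[(np.round(q['uv']),round(q['conf'],2),onz(c,q['uv'],z)[:2]) for q in r[:4]])
a=[cv2.imread(f'pics/{n}0.png') for n in('scene','side')]
E
```

```text
pics
{'clock': 0.0, 'joint_pos': array([-0.1396,  0.314 ,  0.0449,  1.3036,  0.    ,  1.4312]), 'qvel': array([ 0.0017, -0.0003,  0.0012,  0.0001,  0.0002, -0.0003]), 'tau': array([ -0.0029, -48.0629,  29.8531,   0.0195,  -0.0004,  -0.    ]), 'tcp_pos': array([0.5745, 0.0001, 0.2304]), 'orientation': array([-0.0008,  0.7071,  0.7071, -0.0006]), 'wrist_force': array([-0.1878,  0.2293,  0.1947]), 'ft_torque': array([-0.0021,  0.0241,  0.0232]), 'grip_force': 0.0, 'finger_gap': 0.08543290431532917}
scene [-0.0135  0.9785  0.5794] [ 0.4492 -0.7815 -0.433 ] 450.49602774561146
rail_mouth [(array([302., 239.]), 0.82, array([ 0.6232, -0.0041]))]
rail_end [(array([280., 275.]), 0.56, array([0.5668, 0.1922]))]
rail_catch [(array([311., 245.]), 0.72, array([0.5808, 0.0158]))]
pot_loose_mid [(array([371., 329.]), 0.8, array([0.2642, 0.3165])), (array([218., 279.]), 0.78, array([0.6605, 0.3109])), (array([340., 259.]), 0.76, array([0.449 , 0.0899])), (array([252., 283.]), 0.55, array([0.5789, 0.287 ]))]
pot_front_mid [(array([309., 228.]), 0.7, array([ 0.6142, -0.032 ])), (array([311., 246.]), 0.
[... 1761 characters left out ...]
 0.0763 0.3743] [ 0.0008 -0.3013 -0.9535] 345.46282474494325
rail_mouth [(array([349., 207.]), 0.55, array([ 0.6111, -0.0028]))]
rail_end [(array([323.,  15.]), 0.87, array([0.5816, 0.1797]))]
rail_catch [(array([326., 199.]), 0.8, array([0.5857, 0.006 ]))]
pot_loose_mid [(array([170., 126.]), 0.64, array([0.4359, 0.0811]))]
pot_front_mid [(array([358., 238.]), 0.73, array([ 0.6184, -0.0307]))]
pot_second_mid [(array([357., 268.]), 0.66, array([ 0.6187, -0.0645]))]
pot_third_mid []
tape_2 [(array([351., 208.]), 0.47, array([ 0.6136, -0.0044]))]
marker_2 [(array([211., 388.]), 0.87, array([ 0.4359, -0.2457]))]
sanding_block []
glue_tube [(array([510., 310.]), 0.95, array([ 0.8101, -0.1311]))]
```

View pics/wrist0.png

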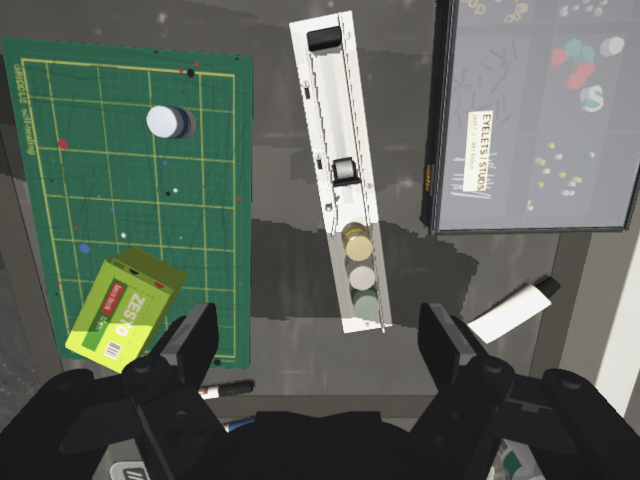

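View pics/side0.png

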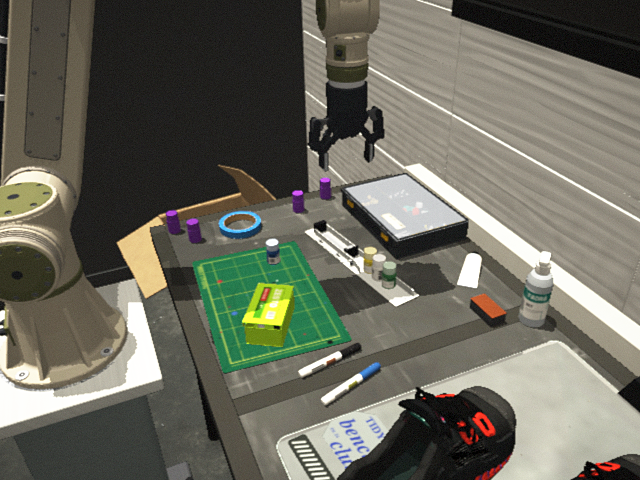

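The wrist picture shows the white-capped pot alone on the green mat at about (168,122), and three pots on the rail's loading plate at (357,240), (361,275) and (366,305). The fence is on the right, and the lane runs upward. Four purple look-alikes stand off the mat (side view: (173,222), (193,230), (298,201), (325,188)). The loose pot is the white-capped one at (168,122) in the wrist view and (273,250) in the side view, because it is the only one on the mat. I'll confirm that with an enlarged crop and fit the rail pose.

```bash
python3 - <<'E'
from h import *
from scipy.optimize import least_squares
np.set_printoptions(precision=4,suppress=True)
c=cam('wrist'); im=cv2.cvtColor(c['pixels'],cv2.COLOR_RGB2BGR)
r=spotter.cut_out('rail','wrist')
m=r[0]['region'].astype(np.uint8); print(r[0]['conf'],m.sum())
a=cv2.resize(im[90:160,130:230],None,fx=4,fy=4);b=cv2.resize(im[0:340,270:410],None,fx=1.76,fy=1.76)
H=600;cv=np.zeros((H,800,3),np.uint8);cv[:280,:400]=a;cv[:b.shape[0],420:420+b.shape[1]]=b[:, :380];
cv2.imwrite('pics/crop1.png',cv)
# rectify white plate to z=.003 plane
ys,xs=np.nonzero(m); P=np.array([onz(c,(x,y),.003)[:2] for x,y in zip(xs,ys)])
print(cv2.minAreaRect(P.astype(np.float32)))
# landmark fit
Z={'rail_mouth':(0,0),'rail_end':(.185,0),'rail_catch':(.011,.0225)}
obs=[]
for n in ['scene','side','wrist']:
    cc=cam(n) if n!='wrist' else c
    if n=='wrist': cam('wrist')
    for t,q in Z.items():
        l=spotter.landmark_of(t,n)
        if l: obs.append((q,onz(cc,l[0]['uv'],.003)[:2],{'wrist':1,'side':.5,'scene':.3}[n]))
def f(p):
    C,S=np.cos(p[2]),np.sin(p[2]);return np.concatenate([w*(p[:2]+np.array([C*q[0]-S*q[1],S*q[0]+C*q[1]])-o) for q,o,w in obs])
s=least_squares(f,[.615,0,1.83],loss='soft_l1',f_scale=.004);print(s.x,np.degrees(s.x[2]),s.fun)
for uv in [(290,22),(350,12),(391,326),(344,333)]: print(uv,onz(c,uv,.003)[:2])
print('case',[onz(c,uv,.05)[:2] for uv in [(443,0),(428,232)]])
E
```

```text
0.91 10062
((0.6078189015388489, 0.010473966598510742), (0.06070674583315849, 0.3406393826007843), 10.178116798400879)
[ 0.6131 -0.0038  1.7538] 100.48766254704401 [ 0.0001  0.0008  0.0009  0.0011 -0.0101  0.0291 -0.0044 -0.0075 -0.004
 -0.0038  0.0013  0.0014  0.0013 -0.0016  0.0013  0.0017]
(290, 22) [0.5506 0.174 ]
(350, 12) [0.6067 0.1821]
(391, 326) [ 0.6659 -0.1513]
(344, 333) [ 0.6086 -0.161 ]
case [array([0.6778, 0.1771]), array([ 0.6841, -0.018 ])]
```

View pics/crop1.png

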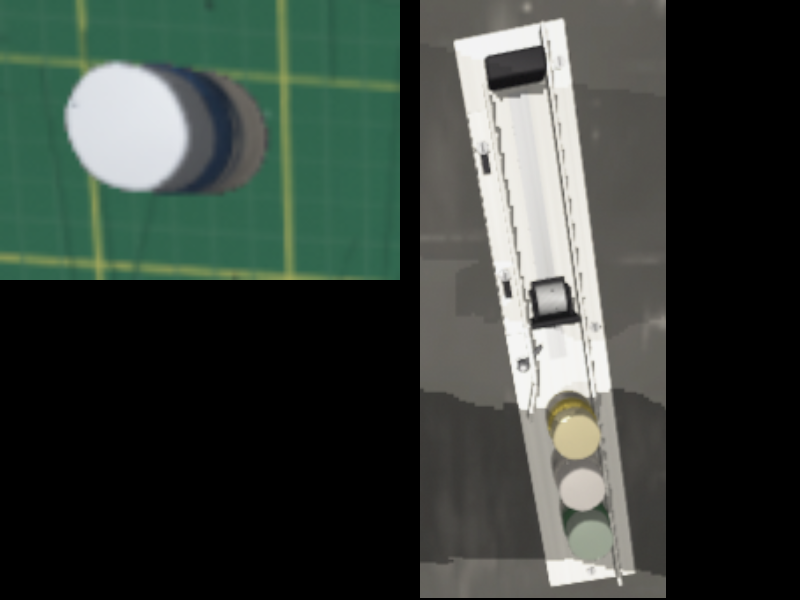

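The crop shows a white-capped, blue-banded pot on the green mat, not purple, with its cap centre at about (162,121). The rail contour fits 340 x 60 mm well. Next I work out the cap positions.

```bash
cat >> h.py <<'E'
O=np.array([0.6105,-0.0043]);YAW=np.radians(100.2)
def torail(p): 
    d=np.array(p[:2])-O;C,S=np.cos(YAW),np.sin(YAW);return np.array([C*d[0]+S*d[1],-S*d[0]+C*d[1]])
def toworld(x,y):
    C,S=np.cos(YAW),np.sin(YAW);return O+np.array([C*x-S*y,S*x+C*y])
def delta(goal,yawtool=YAW):  # goal world xyz; tool x wanted along yawtool: row units (1=.25m,180deg)
    s=env.get_state();Rt=q2R(s['orientation']);d=Rt.T@(np.array(goal)-s['tcp_pos'])
    G=np.array([[np.cos(yawtool),np.sin(yawtool),0],[np.sin(yawtool),-np.cos(yawtool),0],[0,0,-1]]);G[:2,1]=[np.sin(yawtool),-np.cos(yawtool)]
    return d/.25, R.from_matrix(Rt.T@G).as_rotvec()/np.pi
E
python3 - <<'E'
from h import *
np.set_printoptions(precision=4,suppress=True)
c=cam('wrist')
for n,uv,z in [('loose',(162,121),.055),('f',(359.2,248.3),.055),('s',(362,278.4),.055),('t',(366.6,306.8),.055)]:
    w=onz(c,uv,z);print(n,w[:2],torail(w))
w=onz(c,(162,121),.055);print(delta([w[0],w[1],.12]));print(env.get_state()['clock'])
print(toworld(-.125,0))
E
```

```text
loose [0.4404 0.0849] [0.1179 0.1516]
f [ 0.6169 -0.033 ] [-0.0294 -0.0012]
s [ 0.6208 -0.065 ] [-0.0615  0.0006]
t [ 0.6268 -0.0968] [-0.094   0.0004]
(array([ 0.3394, -0.5386,  0.4452]), array([ 0.    , -0.    , -0.0567]))
2.55
[ 0.6326 -0.1273]
```

{"name": "jog_arm", "arguments": {"increments": [[[0.0424,-0.0673,0.0557,0,0,0,0],[0.0424,-0.0673,0.0557,0,0,0,0],[0.0424,-0.0673,0.0557,0,0,0,0],[0.0424,-0.0673,0.0557,0,0,0,0],[0.0424,-0.0673,0.0557,0,0,0,0],[0.0424,-0.0673,0.0557,0,0,0,0],[0.0424,-0.0673,0.0557,0,0,0,0],[0.0424,-0.0673,0.0557,0,0,0,0],[0,0,0,0,0,-0.0283,0],[0,0,0,0,0,-0.0284,0],[0,0,0,0,0,0,0],[0,0,0,0,0,0,0]]], "force": 25}}

```text
clock: 3.75
tcp_pos: [0.4406, 0.0848, 0.1201]
orientation: [0.0, 0.642, 0.767, 0.0]
wrist_force: [-0.5, 1.1, 0.1]
finger_gap: 0.0854
grip_force: 0.0
```

```bash
python3 - <<'E'
from h import *
np.set_printoptions(precision=4,suppress=True)
c=cam('wrist');save(c,'pics/w1.png')
s=env.get_state();print(s['clock'],s['tcp_pos'])
l=spotter.landmark_of('pot_loose_mid','wrist');print([(q['uv'],q['conf'],onz(c,q['uv'],.029)[:2]) for q in l[:2]])
k=spotter.cut_out('pot_loose','wrist');print([(q['uv'],q['conf'],q['region'].sum()) for q in k[:2]])
print(delta([.4404,.0849,.03]))
E
```

```text
3.8 [0.4407 0.0847 0.1201]
[([485.7, 359.4], 0.69, array([0.5909, 0.012 ])), ([310.3, 246.1], 0.62, array([0.4369, 0.0818]))]
[([571.9, 2.7], 0.74, np.int64(323)), ([314.9, 249.0], 0.65, np.int64(1961))]
(array([ 0.001 , -0.0009,  0.3601]), array([ 0.0001,  0.    , -0.0004]))
```

View pics/w1.png

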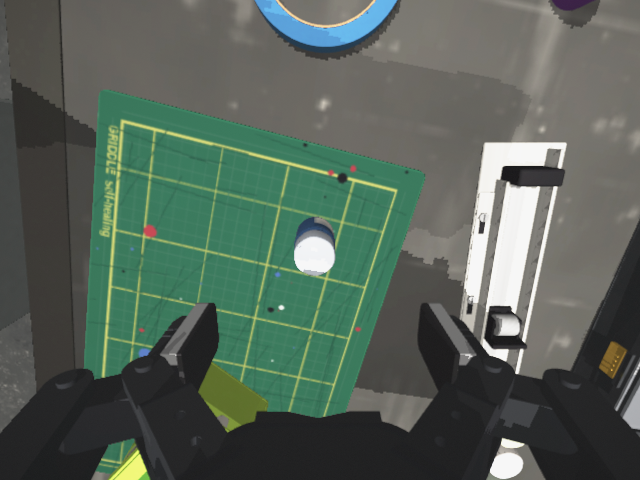

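The pot's white cap is at (315,258), the yellow box corner at about (205,362), and the rail is on the right.

```bash
python3 - <<'E'
from h import *
np.set_printoptions(precision=4,suppress=True)
c=cam('wrist')
print(onz(c,(315,258),.055),onz(c,(314,219),.003),[onz(c,(u,v),z)[:2] for u,v in((205,362),(268,402)) for z in (.003,.05)])
im=c['pixels'].astype(int)
mk=((im.min(2)>150)&(np.arange(640)[None]>280)&(np.arange(640)[None]<350)&(np.arange(480)[:,None]>225)&(np.arange(480)[:,None]<290)).astype(np.uint8)
cn=max(cv2.findContours(mk,0,1)[0],key=cv2.contourArea);e=cv2.fitEllipse(cn);print(e);w=onz(c,e[0],.055);print(w);print(delta([w[0],w[1],.028]))
E
```

```text
[0.4403 0.083  0.055 ] [0.437  0.0953 0.003 ] [array([ 0.3641, -0.0503]), array([ 0.3756, -0.0123]), array([ 0.4249, -0.084 ]), array([ 0.4255, -0.0399])]
((313.9656677246094, 255.2257537841797), (38.669158935546875, 40.60360336303711), 94.18538665771484)
[0.4393 0.0847 0.055 ]
(array([ 0.001 , -0.0053,  0.3679]), array([ 0.0001,  0.    , -0.0003]))
```

{"name": "jog_arm", "arguments": {"increments": [[[0.001,-0.005,0.064,0,0,0,0],[0,0,0.064,0,0,0,0],[0,0,0.064,0,0,0,0],[0,0,0.064,0,0,0,0],[0,0,0.064,0,0,0,0],[0,0,0.064,0,0,0,0],[0,0,0,0,0,0,100],[0,0,0,0,0,0,255],[0,0,0,0,0,0,255],[0,0,0,0,0,0,255],[0,0,0,0,0,0,255],[0,0,0,0,0,0,255],[0,0,0,0,0,0,255],[0,0,0,0,0,0,255],[0,0,0,0,0,0,255]]], "force": 25}}

```text
clock: 5.45
tcp_pos: [0.4401, 0.0848, 0.0248]
orientation: [0.001, 0.641, 0.767, 0.001]
wrist_force: [-0.9, -0.5, 5.9]
finger_gap: 0.0278
grip_force: 24.7
```

{"name": "jog_arm", "arguments": {"increments": [[[0,0,-0.04,0,0,0,255],[0,0,-0.08,0,0,0,255],[0,0,-0.1,0,0,0,255],[0,0,-0.1,0,0,0,255],[0,0,0,0,0,0,255]]]}}

```text
clock: 5.95
tcp_pos: [0.4416, 0.0849, 0.1075]
orientation: [0.002, 0.641, 0.767, 0.002]
wrist_force: [1.2, -0.4, 0.1]
finger_gap: 0.0275
grip_force: 24.8
```

```bash
python3 - <<'E'
from h import *
np.set_printoptions(precision=4,suppress=True)
s=env.get_state();print(s['clock'],s['finger_gap'],s['grip_force'],s['wrist_force'])
w=toworld(-.127,0);print(delta([w[0],w[1],.105]))
E
```

```text
5.95 0.027528954817621947 24.76470172405243 [ 1.203  -0.3651  0.0683]
(array([-0.9789,  0.6014,  0.0146]), array([0.002 , 0.0003, 0.0001]))
```

{"name": "jog_arm", "arguments": {"increments": [[[-0.04,0.025,0,0,0,0,255],[-0.08,0.05,0,0,0,0,255],[-0.085,0.052,0,0,0,0,255],[-0.085,0.052,0,0,0,0,255],[-0.085,0.052,0,0,0,0,255],[-0.085,0.052,0,0,0,0,255],[-0.085,0.052,0,0,0,0,255],[-0.085,0.052,0,0,0,0,255],[-0.085,0.052,0,0,0,0,255],[-0.085,0.052,0,0,0,0,255],[-0.085,0.052,0,0,0,0,255],[-0.06,0.04,0,0,0,0,255],[-0.034,0.016,0,0,0,0,255],[0,0,0,0,0,0,255],[0,0,0,0,0,0,255]]]}}

```text
clock: 7.45
tcp_pos: [0.6289, -0.1293, 0.1029]
orientation: [-0.001, 0.641, 0.767, -0.0]
wrist_force: [0.2, 0.3, 0.2]
finger_gap: 0.0277
grip_force: 24.8
```

```bash
python3 - <<'E'
from h import *
np.set_printoptions(precision=4,suppress=True)
c=cam('wrist');save(c,'pics/w2.png')
s=env.get_state();print(s['clock'],s['tcp_pos'],torail(s['tcp_pos']),s['wrist_force'])
r=spotter.cut_out('rail','wrist');m=r[0]['region'];ys,xs=np.nonzero(m)
P=np.array([onz(c,(x,y),.003)[:2] for x,y in zip(xs,ys)]);print(r[0]['conf'],cv2.minAreaRect(P.astype(np.float32)))
for t in ['front','second','third','loose']:
    l=spotter.landmark_of(f'pot_{t}_mid','wrist');print(t,[(q['uv'],round(q['conf'],2),torail(onz(c,q['uv'],.029))) for q in l[:2]])
print(proj(c,[*s['tcp_pos'][:2],s['tcp_pos'][2]-.0]))
E
```

```text
7.5 [ 0.6289 -0.1289  0.1033] [-0.1259  0.0039] [-0.8114  0.1988 -0.4682]
0.81 ((0.621877133846283, -0.06818447262048721), (0.05987831577658653, 0.18104885518550873), 10.006065368652344)
front [([324.7, 91.1], 0.74, array([-0.028 , -0.0011]))]
second [([318.5, 154.4], 0.98, array([-0.0637,  0.0025]))]
third [([322.0, 203.3], 0.81, array([-0.094 ,  0.0003]))]
loose []
[315.7724 303.8046]
```

View pics/w2.png

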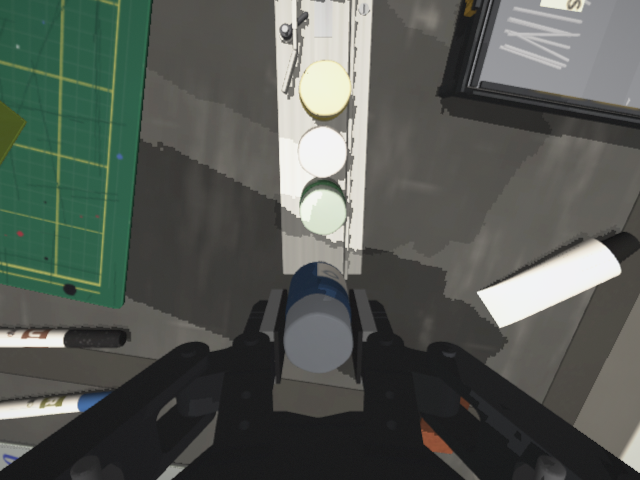

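The picture shows the row caps at (325,90), (322,152) and (323,207), and the held pot's cap at (318,337) in the jaws over the plate's free end. The plate fit agrees with the first one (centre offset 0.1 mm, end at x = -155).

```bash
python3 - <<'E'
from h import *
np.set_printoptions(precision=4,suppress=True)
c=cam('wrist');s=env.get_state();hsv=cv2.cvtColor(c['pixels'],cv2.COLOR_RGB2GRAY)
# circle radius of cap 13.8mm
for n,uv,z in [('f',(325,90),.055),('s',(322,152),.055),('t',(323,207),.055),('held',(318,337),.1335)]:
    w=onz(c,uv,z);rr=c['fx']*.0138/(c['Rm'].T@(w-c['P']))[2]
    u0,v0,k=int(uv[0]),int(uv[1]),40
    p=cv2.medianBlur(hsv[v0-k:v0+k,u0-k:u0+k],3)
    h=cv2.HoughCircles(p,cv2.HOUGH_GRADIENT,1,60,param1=80,param2=8,minRadius=int(rr-2),maxRadius=int(rr+3))
    if h is not None: 
        q=h[0][0]+[u0-k,v0-k,0];print(n,rr,q,torail(onz(c,q[:2],z)))
    print(n,torail(w))
print('tcp',torail(s['tcp_pos']))
for y in(-.0156,.0156):print(y,[proj(c,[*toworld(x,y),.019]) for x in(-.15,-.1,0)])
E
```

```text
f 26.89228743571689 [326.5  88.5  28.4] [-0.0292 -0.0024]
f [-0.0299 -0.0016]
s 25.55050300775554 [320.5 151.5  24.1] [-0.0605  0.0006]
s [-0.0607 -0.0002]
t 24.359822365954976 [321.5 210.5  22.9] [-0.093 -0.   ]
t [-0.091  -0.0009]
held 36.414673463712155 [318.5 332.5  38.4] [-0.1224  0.0019]
held [-0.1243  0.0021]
tcp [-0.1262  0.0031]
-0.0156 [array([342.3984, 277.2635]), array([343.9686, 208.9149]), array([347.8103,  41.6978])]
0.0156 [array([298.9074, 277.3023]), array([297.6601, 208.9441]), array([294.6084,  41.6976])]
```

{"name": "jog_arm", "arguments": {"increments": [[[-0.005,0.0085,0.06,0,0,0,255],[0,0,0.08,0,0,0,255],[0,0,0.08,0,0,0,255],[0,0,0.04,0,0,0,255],[0,0,0.03,0,0,0,255],[0,0,0.015,0,0,0,255],[0,0,0,0,0,0,255],[0,0,0,0,0,0,255]]]}}

```text
clock: 8.6
tcp_pos: [0.6328, -0.1306, 0.0284]
orientation: [0.001, 0.641, 0.767, 0.0]
wrist_force: [0.3, 0.7, -0.5]
finger_gap: 0.0277
grip_force: 24.8
```

```bash
python3 - <<'E'
from h import *
np.set_printoptions(precision=4,suppress=True)
c=cam('wrist');s=env.get_state();save(c,'pics/w3.png')
print(s['clock'],s['tcp_pos'],torail(s['tcp_pos']),s['wrist_force'],s['ft_torque'],s['finger_gap'])
for t in ['front','second','third','loose']:
    l=spotter.landmark_of(f'pot_{t}_mid','wrist');print(t,[(q['uv'],round(q['conf'],2),torail(onz(c,q['uv'],.029))) for q in l[:2]])
E
```

```text
8.65 [ 0.6329 -0.1306  0.0286] [-0.1283  0.0003] [-0.0813  0.1239  0.2286] [0.032  0.0062 0.0164] 0.02783314954863697
front [([319.6, 64.2], 0.98, array([-0.0284, -0.0014]))]
second [([312.0, 157.6], 0.6, array([-0.0623,  0.0016]))]
third [([318.0, 233.1], 0.95, array([-0.0939, -0.0008]))]
loose [([314.1, 312.1], 0.64, array([-0.132 ,  0.0011]))]
```

View pics/w3.png

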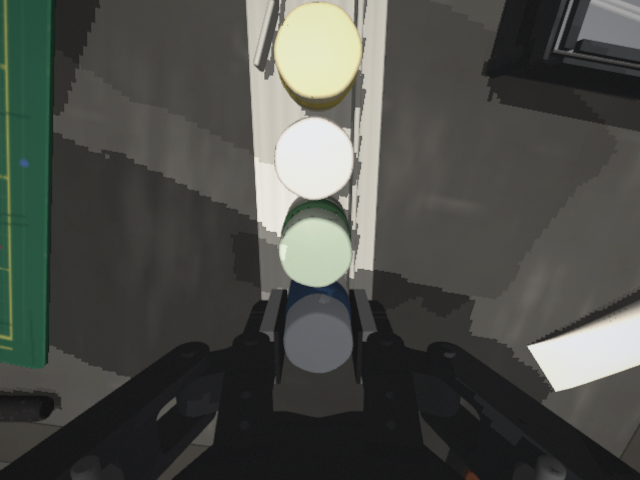

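The loose pot hangs a few mm over the plate just behind the green third pot: caps are at (319,335) and (316,250), and the row is straight. Now I lower it onto the plate.

{"name": "jog_arm", "arguments": {"increments": [[[0,0,0.008,0,0,0,255],[0,0,0.004,0,0,0,255],[0,0,0.002,0,0,0,255],[0,0,0,0,0,0,255],[0,0,0,0,0,0,255]]]}}

```text
clock: 9.35
tcp_pos: [0.6325, -0.1305, 0.0246]
orientation: [0.0, 0.641, 0.767, 0.0]
wrist_force: [0.2, 1.1, 3.6]
finger_gap: 0.0278
grip_force: 25.1
```

{"name": "jog_arm", "arguments": {"increments": [[[0,-0.002,0,0,0,0,255],[0,0,0,0,0,0,255],[0.003,0,0,0,0,0,255],[0.004,0,0,0,0,0,255],[0.004,0,0,0,0,0,255],[0.004,0,0,0,0,0,255],[0.004,0,0,0,0,0,255],[0.004,0,0,0,0,0,255],[0.004,0,0,0,0,0,255],[0.004,0,0,0,0,0,255],[0.004,0,0,0,0,0,255],[0.004,0,0,0,0,0,255],[0.004,0,0,0,0,0,255]]]}}

```text
clock: 10.65
tcp_pos: [0.6302, -0.1203, 0.0246]
orientation: [0.001, 0.642, 0.767, -0.0]
wrist_force: [0.2, -1.9, 5.2]
finger_gap: 0.0277
grip_force: 25.2
```

```bash
cat > look.py <<'E'
from h import *
import sys
np.set_printoptions(precision=4,suppress=True)
c=cam('wrist');s=env.get_state()
if len(sys.argv)>1: save(c,sys.argv[1])
f=s['wrist_force'];print(s['clock'],torail(s['tcp_pos']),s['tcp_pos'][2],'Frail',[round(float(v),2) for v in torail(f[:2]+O)],f[2],s['finger_gap'])
for t in ['front','second','third','loose']:
    l=spotter.landmark_of(f'pot_{t}_mid','wrist');print(t,[(round(q['conf'],2),torail(onz(c,q['uv'],.029))) for q in l[:2]])
E
python3 look.py pics/w4.png
```

```text
10.7 [-0.1176  0.0011] 0.024626836024954482 Frail [-1.44, -0.05] 4.894929524525817 0.027651549386812697
front []
second [(0.74, array([-0.0614,  0.0002]))]
third [(0.94, array([-0.0888, -0.0008]))]
loose [(0.82, array([-0.1186,  0.0015]))]
```

View pics/w4.png

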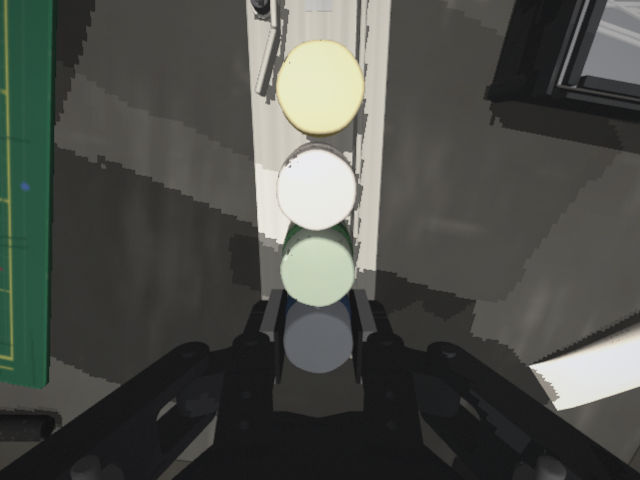

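The row is closing up straight: caps at (318,330), (318,268), (317,187) and (320,87). I carry on pushing.

{"name": "jog_arm", "arguments": {"increments": [[[0.006,0,-0.001,0,0,0,255],[0.006,0,0,0,0,0,255],[0.006,0,0,0,0,0,255],[0.006,0,0,0,0,0,255],[0.006,0,0,0,0,0,255],[0.006,0,0,0,0,0,255],[0.006,0,0,0,0,0,255],[0.006,0,0,0,0,0,255],[0.006,0,0,0,0,0,255],[0.006,0,0,0,0,0,255],[0.006,0,0,0,0,0,255],[0.006,0,0,0,0,0,255],[0.006,0,0,0,0,0,255],[0.006,0,0,0,0,0,255],[0.006,0,0,0,0,0,255],[0.006,0,0,0,0,0,255]]]}}

```text
clock: 12.5
tcp_pos: [0.6257, -0.0963, 0.0246]
orientation: [0.0, 0.641, 0.767, -0.0]
wrist_force: [0.3, -1.5, 4.2]
finger_gap: 0.0277
grip_force: 25.2
```

```bash
python3 look.py pics/w5.png
```

```text
12.55 [-0.093   0.0013] 0.0246119311601647 Frail [-1.18, -0.51] 4.480237216487738 0.027814232992180544
front [(0.81, array([-0.0066, -0.0019]))]
second [(0.91, array([-0.0362,  0.0022]))]
third [(0.81, array([-0.0647, -0.0006])), (0.46, array([-0.0941,  0.0012]))]
loose [(0.77, array([-0.0939,  0.0012]))]
```

View pics/w5.png

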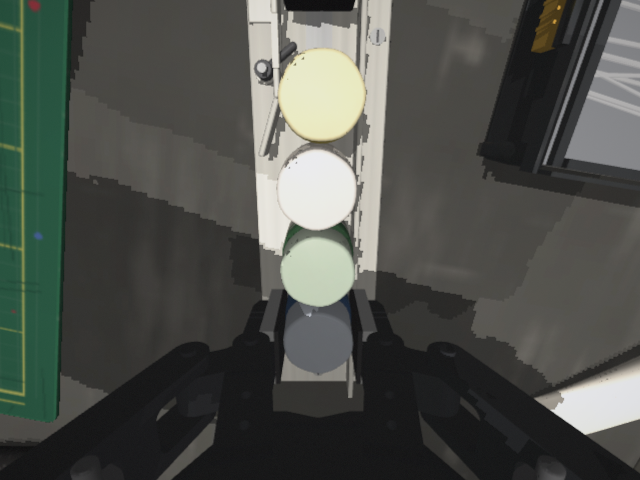

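The row is straight and closed. The yellow front pot, cap at (322,95), is entering the lane between the wing (270,130) and the fence, and the follower is at the top edge (320,5).

{"name": "jog_arm", "arguments": {"increments": [[[0.006,0,0,0,0,0,255],[0.006,0,0,0,0,0,255],[0.006,0,0,0,0,0,255],[0.006,0,0,0,0,0,255],[0.006,0,0,0,0,0,255],[0.006,0,0,0,0,0,255],[0.006,0,0,0,0,0,255],[0.006,0,0,0,0,0,255],[0.006,0,0,0,0,0,255],[0.006,0,0,0,0,0,255],[0.006,0,0,0,0,0,255],[0.006,0,0,0,0,0,255],[0.006,0,0,0,0,0,255],[0.006,0,0,0,0,0,255]]]}}

```text
clock: 14.15
tcp_pos: [0.622, -0.0758, 0.0246]
orientation: [0.0, 0.641, 0.767, -0.0]
wrist_force: [0.3, -3.1, 4.8]
finger_gap: 0.0277
grip_force: 25.2
```

```bash
python3 look.py
```

```text
14.2 [-0.0721  0.0013] 0.024608267511187998 Frail [-0.98, 0.45] 5.750849102966108 0.027799015987885475
front [(0.69, array([ 0.0143, -0.0022]))]
second [(0.74, array([-0.0172,  0.0002]))]
third [(0.9, array([-0.0442, -0.0003]))]
loose [(0.93, array([-0.0728,  0.0011]))]
```

{"name": "jog_arm", "arguments": {"increments": [[[0.006,0,0,0,0,0,255],[0.006,0,0,0,0,0,255],[0.006,0,0,0,0,0,255],[0.006,0,0,0,0,0,255],[0.006,0,0,0,0,0,255],[0.006,0,0,0,0,0,255],[0.006,0,0,0,0,0,255],[0.006,0,0,0,0,0,255]]]}}

```text
clock: 15.2
tcp_pos: [0.6199, -0.0638, 0.0246]
orientation: [0.0, 0.641, 0.767, 0.0]
wrist_force: [0.3, -4.0, 5.7]
finger_gap: 0.0277
grip_force: 25.2
```

```bash
python3 look.py
```

```text
15.25 [-0.0599  0.0013] 0.02458182270082581 Frail [-3.82, 0.45] 5.32013762362562 0.027405134789315208
front [(0.69, array([ 0.0253, -0.0027]))]
second [(0.73, array([-0.004 ,  0.0012]))]
third [(0.9, array([-0.0315,  0.    ]))]
loose [(0.76, array([-0.0622,  0.0009]))]
```

{"name": "jog_arm", "arguments": {"increments": [[[0.006,0,0,0,0,0,255],[0.006,0,0,0,0,0,255],[0.006,0,0,0,0,0,255],[0.006,0,0,0,0,0,255],[0.006,0,0,0,0,0,255],[0.006,0,0,0,0,0,255],[0.006,0,0,0,0,0,255],[0.006,0,0,0,0,0,255]]]}}

```text
clock: 16.25
tcp_pos: [0.6179, -0.0523, 0.0246]
orientation: [0.001, 0.642, 0.767, -0.0]
wrist_force: [0.7, -5.4, 4.4]
finger_gap: 0.028
grip_force: 25.2
```

```bash
python3 look.py
```

```text
16.3 [-0.0483  0.0012] 0.024617777314992966 Frail [-4.71, 0.56] 4.879397907841394 0.027923861508144205
front []
second [(0.98, array([0.0082, 0.0003]))]
third [(0.62, array([-0.0212, -0.0013]))]
loose [(0.58, array([-0.0508,  0.0013])), (0.48, array([-0.1237, -0.1455]))]
```

{"name": "jog_arm", "arguments": {"increments": [[[0.006,0,0,0,0,0,255],[0.006,0,0,0,0,0,255],[0.006,0,0,0,0,0,255],[0.006,0,0,0,0,0,255],[0.006,0,0,0,0,0,255],[0.006,0,0,0,0,0,255],[0.006,0,0,0,0,0,255],[0.006,0,0,0,0,0,255],[0.006,0.001,0,0,0,0,255],[0.006,0.001,0,0,0,0,255],[0.006,0.001,0,0,0,0,255],[0.006,0.001,0,0,0,0,255]]]}}

```text
clock: 17.7
tcp_pos: [0.6152, -0.0344, 0.0246]
orientation: [0.0, 0.642, 0.767, -0.0]
wrist_force: [-0.8, -5.4, 5.7]
finger_gap: 0.0278
grip_force: 25.3
```

```bash
python3 look.py
```

```text
17.75 [-0.0302  0.0006] 0.02462066711511439 Frail [-5.45, 0.75] 6.171845237162514 0.02783401007673166
front [(0.9, array([ 0.0562, -0.0023])), (0.18, array([ 0.0531, -0.0012]))]
second [(0.94, array([ 0.0253, -0.0013]))]
third [(0.97, array([-0.0034, -0.0016]))]
loose [(0.69, array([-0.0317, -0.0005]))]
```

{"name": "jog_arm", "arguments": {"increments": [[[0.006,0.001,-0.001,0,0,0,255],[0.006,0.001,0,0,0,0,255],[0.006,0,0,0,0,0,255],[0.006,0,0,0,0,0,255],[0.006,0,0,0,0,0,255],[0.006,0,0,0,0,0,255],[0.006,0,0,0,0,0,255],[0.006,0,0,0,0,0,255]]]}}

```text
clock: 18.75
tcp_pos: [0.6139, -0.0223, 0.0247]
orientation: [0.0, 0.641, 0.767, -0.0]
wrist_force: [1.1, -5.5, 3.6]
finger_gap: 0.028
grip_force: 25.2
```

```bash
python3 look.py pics/w6.png
```

```text
18.8 [-0.018  -0.0001] 0.02461512681563611 Frail [-5.1, -0.22] 4.7809053738062515 0.027767595566498902
front [(0.61, array([ 0.0673, -0.0018]))]
second [(0.65, array([0.038 , 0.0006]))]
third [(0.69, array([ 0.0099, -0.0023]))]
loose [(0.75, array([-0.0196, -0.0012]))]
```

{"name": "jog_arm", "arguments": {"increments": [[[0.006,0,0,0,0,0,255],[0.006,0,0,0,0,0,255],[0.006,0,0,0,0,0,255],[0.006,0,0,0,0,0,255],[0.006,0,0,0,0,0,255],[0.006,0,0,0,0,0,255],[0.006,0,0,0,0,0,255],[0.006,0,0,0,0,0,255]]]}}

```text
clock: 19.8
tcp_pos: [0.6117, -0.0104, 0.0246]
orientation: [0.0, 0.641, 0.767, 0.0]
wrist_force: [0.0, -4.3, 4.5]
finger_gap: 0.0278
grip_force: 25.2
```

```bash
python3 look.py pics/w7.png
```

```text
19.85 [-0.0059 -0.0001] 0.02463792972560591 Frail [-3.22, -1.21] 3.7411003973835224 0.027932681642076164
front [(0.82, array([ 0.0802, -0.0014])), (0.68, array([ 0.0211, -0.0011]))]
second [(0.78, array([0.0499, 0.001 ]))]
third [(0.65, array([ 0.0215, -0.0006]))]
loose [(0.61, array([-0.0075, -0.0001]))]
```

View pics/w7.png

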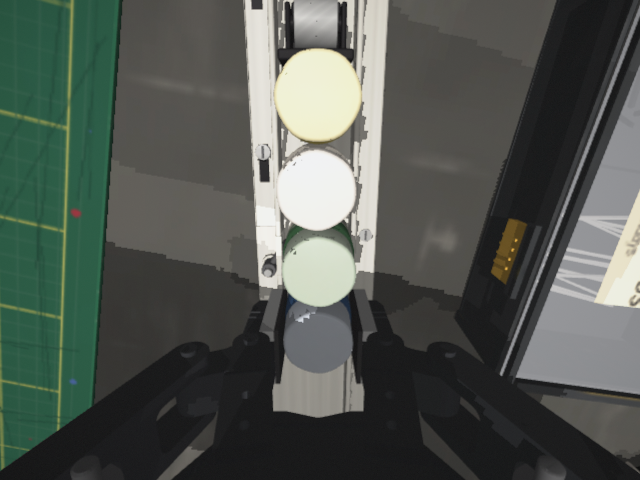

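The row is in the lane: caps at (320,95), (317,188) and (318,262), with the held pot at (318,332). The catch pin is at (268,266) and the follower is against the front pot. I continue, then feel for the end.

{"name": "jog_arm", "arguments": {"increments": [[[0.006,0,0,0,0,0,255],[0.006,0,0,0,0,0,255],[0.006,0,0,0,0,0,255],[0.006,0,0,0,0,0,255],[0.006,0,0,0,0,0,255],[0.006,0,0,0,0,0,255],[0.006,0,0,0,0,0,255],[0.006,0,0,0,0,0,255],[0.006,0,0,0,0,0,255],[0.006,0,0,0,0,0,255]]]}}

```text
clock: 21.05
tcp_pos: [0.6091, 0.0043, 0.0247]
orientation: [0.0, 0.641, 0.767, -0.0]
wrist_force: [2.3, -5.7, 3.1]
finger_gap: 0.0278
grip_force: 25.2
```

```bash
python3 look.py; python3 - <<'E'
from h import *
np.set_printoptions(precision=4,suppress=True)
c=cam('wrist');cam('side')
# pin as seen in w7 (tool then at rail x -.0059): same camera shifted
d=np.append(toworld(-.0059,-.0001)-env.get_state()['tcp_pos'][:2],0);c['P']=c['P']+d
for z in(.003,.012,.02):print(z,torail(onz(c,(268,266),z)))
print(torail(onz(c,(317,58),.032)))
E
```

```text
21.1 [ 0.009  -0.0001] 0.024627472135633006 Frail [-4.44, -1.03] 2.7466564273528893 0.027582450920315856
front [(0.92, array([ 0.095 , -0.0023]))]
second [(0.55, array([ 0.0655, -0.    ]))]
third [(0.76, array([ 0.0352, -0.0023])), (0.21, array([ 0.0683, -0.0004]))]
loose [(0.79, array([ 0.0071, -0.0013])), (0.67, array([0.0228, 0.0189]))]
0.003 [0.0044 0.0243]
0.012 [0.008  0.0229]
0.02 [0.0112 0.0217]
[ 0.0948 -0.0009]
```

{"name": "jog_arm", "arguments": {"increments": [[[0.006,0,0,0,0,0,255],[0.006,0,0,0,0,0,255],[0.006,0,0,0,0,0,255],[0.006,0,0,0,0,0,255],[0.006,0,0,0,0,0,255],[0.006,0,0,0,0,0,255],[0.004,0,0,0,0,0,255],[0.004,0,0,0,0,0,255],[0,0,0,0,0,0,255]]]}}

```text
clock: 22.3
tcp_pos: [0.6071, 0.0153, 0.0247]
orientation: [0.0, 0.641, 0.767, 0.0]
wrist_force: [2.0, -4.2, 2.9]
finger_gap: 0.028
grip_force: 25.1
```

{"name": "jog_arm", "arguments": {"increments": [[[0.003,0,0,0,0,0,255],[0.003,0,0,0,0,0,255],[0,0,0,0,0,0,255]]]}}

```text
clock: 22.6
tcp_pos: [0.6069, 0.0168, 0.0247]
orientation: [0.0, 0.641, 0.767, 0.0]
wrist_force: [2.6, -3.7, 2.5]
finger_gap: 0.028
grip_force: 25.0
```

{"name": "jog_arm", "arguments": {"increments": [[[0.003,0,0,0,0,0,255],[0.003,0,0,0,0,0,255],[0,0,0,0,0,0,255]]]}}

```text
clock: 22.9
tcp_pos: [0.6065, 0.0184, 0.0246]
orientation: [-0.0, 0.641, 0.767, 0.0]
wrist_force: [2.4, -3.6, 1.2]
finger_gap: 0.028
grip_force: 25.0
```

{"name": "jog_arm", "arguments": {"increments": [[[0.003,0,0,0,0,0,255],[0.002,0,0,0,0,0,255],[0,0,0,0,0,0,255]]]}}

```text
clock: 23.2
tcp_pos: [0.6063, 0.0195, 0.0247]
orientation: [-0.0, 0.641, 0.767, 0.0]
wrist_force: [2.7, -4.4, 1.3]
finger_gap: 0.0278
grip_force: 25.0
```

{"name": "jog_arm", "arguments": {"increments": [[[0.003,0.001,0,0,0,0,255],[0,0,0,0,0,0,255]]]}}

```text
clock: 23.4
tcp_pos: [0.6063, 0.0203, 0.0247]
orientation: [-0.0, 0.641, 0.767, 0.0]
wrist_force: [1.5, -4.1, 2.2]
finger_gap: 0.0279
grip_force: 25.0
```

{"name": "jog_arm", "arguments": {"increments": [[[0.003,0.001,0,0,0,0,255],[0,0,0,0,0,0,255]]]}}

```text
clock: 23.6
tcp_pos: [0.6063, 0.021, 0.0247]
orientation: [-0.0, 0.641, 0.767, -0.0]
wrist_force: [0.6, -3.4, 3.0]
finger_gap: 0.0277
grip_force: 25.0
```

{"name": "jog_arm", "arguments": {"increments": [[[0.002,0,0,0,0,0,255],[0,0,0,0,0,0,255]]]}}

```text
clock: 23.8
tcp_pos: [0.6062, 0.0214, 0.0246]
orientation: [-0.0, 0.641, 0.767, -0.0]
wrist_force: [0.4, -4.2, 2.7]
finger_gap: 0.028
grip_force: 25.0
```

{"name": "jog_arm", "arguments": {"increments": [[[0.002,0,0,0,0,0,255],[0,0,0,0,0,0,255]]]}}

```text
clock: 24.0
tcp_pos: [0.6061, 0.0219, 0.0246]
orientation: [-0.0, 0.641, 0.767, -0.0]
wrist_force: [0.5, -5.2, 3.2]
finger_gap: 0.0277
grip_force: 25.0
```

{"name": "jog_arm", "arguments": {"increments": [[[0.002,0,0,0,0,0,255],[0,0,0,0,0,0,255]]]}}

```text
clock: 24.2
tcp_pos: [0.606, 0.0224, 0.0246]
orientation: [-0.0, 0.641, 0.767, -0.0]
wrist_force: [0.7, -5.0, 4.5]
finger_gap: 0.0279
grip_force: 25.0
```

{"name": "jog_arm", "arguments": {"increments": [[[0.002,0,0,0,0,0,255],[0,0,0,0,0,0,255]]]}}

```text
clock: 24.4
tcp_pos: [0.6059, 0.0228, 0.0246]
orientation: [-0.0, 0.641, 0.767, -0.0]
wrist_force: [0.3, -5.5, 3.7]
finger_gap: 0.0284
grip_force: 25.1
```

{"name": "jog_arm", "arguments": {"increments": [[[0.002,0,0,0,0,0,255],[0,0,0,0,0,0,255]]]}}

```text
clock: 24.6
tcp_pos: [0.6059, 0.0233, 0.0246]
orientation: [-0.0, 0.641, 0.767, -0.0]
wrist_force: [-0.5, -4.9, 3.5]
finger_gap: 0.0278
grip_force: 25.1
```

{"name": "jog_arm", "arguments": {"increments": [[[0.002,0,0,0,0,0,255],[0,0,0,0,0,0,255]]]}}

```text
clock: 24.8
tcp_pos: [0.6058, 0.0238, 0.0246]
orientation: [-0.0, 0.641, 0.767, -0.0]
wrist_force: [0.3, -5.2, 3.3]
finger_gap: 0.0282
grip_force: 25.1
```

{"name": "jog_arm", "arguments": {"increments": [[[0.002,0,0,0,0,0,255],[0,0,0,0,0,0,255]]]}}

```text
clock: 25.0
tcp_pos: [0.6057, 0.024, 0.0246]
orientation: [0.0, 0.641, 0.767, -0.0]
wrist_force: [-1.1, -6.5, 2.9]
finger_gap: 0.0281
grip_force: 25.1
```

{"name": "jog_arm", "arguments": {"increments": [[[0.002,0,0,0,0,0,255],[0,0,0,0,0,0,255]]]}}

```text
clock: 25.2
tcp_pos: [0.6057, 0.0241, 0.0247]
orientation: [0.0, 0.642, 0.767, -0.001]
wrist_force: [-0.3, -7.0, 3.4]
finger_gap: 0.0284
grip_force: 25.1
```

{"name": "jog_arm", "arguments": {"increments": [[[0.002,0,0,0,0,0,255],[0,0,0,0,0,0,255]]]}}

```text
clock: 25.4
tcp_pos: [0.6057, 0.0241, 0.0247]
orientation: [0.001, 0.642, 0.767, -0.001]
wrist_force: [-0.5, -8.7, 3.8]
finger_gap: 0.0281
grip_force: 25.1
```

```bash
python3 look.py
```

```text
25.45 [ 0.0288 -0.0003] 0.024650607663256694 Frail [-6.97, 1.49] 3.175515406070887 0.02795665224568308
front [(0.72, array([ 0.1164, -0.0008]))]
second [(0.84, array([0.0856, 0.0003]))]
third []
loose [(0.78, array([ 0.0267, -0.0013]))]
```

The row came up solid at about 8 N. I ease back in small steps to see whether the catch carries the load.

{"name": "jog_arm", "arguments": {"increments": [[[-0.004,0,0,0,0,0,255],[-0.004,0,0,0,0,0,255],[0,0,0,0,0,0,255]]]}}

```text
clock: 25.95
tcp_pos: [0.6058, 0.0237, 0.0246]
orientation: [-0.0, 0.641, 0.767, 0.0]
wrist_force: [0.1, -3.4, 3.8]
finger_gap: 0.0283
grip_force: 25.1
```

{"name": "jog_arm", "arguments": {"increments": [[[-0.003,0,0,0,0,0,255],[0,0,0,0,0,0,255]]]}}

```text
clock: 26.15
tcp_pos: [0.6059, 0.023, 0.0246]
orientation: [-0.0, 0.641, 0.767, 0.0]
wrist_force: [-1.1, -1.9, 4.2]
finger_gap: 0.0279
grip_force: 25.1
```

{"name": "jog_arm", "arguments": {"increments": [[[-0.003,0,0,0,0,0,255],[0,0,0,0,0,0,255]]]}}

```text
clock: 26.35
tcp_pos: [0.6061, 0.0222, 0.0246]
orientation: [-0.0, 0.641, 0.767, 0.0]
wrist_force: [-1.9, -2.7, 4.5]
finger_gap: 0.0279
grip_force: 25.1
```

{"name": "jog_arm", "arguments": {"increments": [[[-0.002,0,0,0,0,0,255],[0,0,0,0,0,0,255]]]}}

```text
clock: 26.55
tcp_pos: [0.6061, 0.0218, 0.0246]
orientation: [-0.0, 0.641, 0.767, 0.0]
wrist_force: [-2.6, -0.6, 4.8]
finger_gap: 0.028
grip_force: 25.2
```

{"name": "jog_arm", "arguments": {"increments": [[[-0.003,0,0,0,0,0,255],[0,0,0,0,0,0,255]]]}}

```text
clock: 26.75
tcp_pos: [0.6063, 0.0214, 0.0246]
orientation: [-0.001, 0.641, 0.767, 0.0]
wrist_force: [-1.8, 1.0, 5.2]
finger_gap: 0.0279
grip_force: 25.2
```

{"name": "jog_arm", "arguments": {"increments": [[[-0.002,0,0,0,0,0,255],[0,0,0,0,0,0,255],[0,0,0,0,0,0,255]]]}}

```text
clock: 27.05
tcp_pos: [0.6063, 0.0213, 0.0246]
orientation: [-0.001, 0.641, 0.767, 0.001]
wrist_force: [-2.2, 2.7, 6.3]
finger_gap: 0.0278
grip_force: 25.2
```

The catch is holding: the load reversed and the pot no longer follows the tool. I relax, open and lift clear.

{"name": "jog_arm", "arguments": {"increments": [[[0.004,-0.001,-0.001,0,0,0,255],[0,0,0,0,0,0,255],[0,0,0,0,0,0,170],[0,0,0,0,0,0,120],[0,0,0,0,0,0,60],[0,0,0,0,0,0,60],[0,0,0,0,0,0,60],[0,0,-0.01,0,0,0,60],[0,0,-0.03,0,0,0,60],[0,0,-0.08,0,0,0,60],[-0.04,0,-0.1,0,0,0,60],[-0.08,0,-0.1,0,0,0,60],[-0.1,0,-0.1,0,0,0,60],[-0.1,0,-0.05,0,0,0,60],[0,0,0,0,0,0,60],[0,0,0,0,0,0,60]]]}}

```text
clock: 28.65
tcp_pos: [0.6206, -0.058, 0.1431]
orientation: [0.0, 0.642, 0.767, 0.0]
wrist_force: [0.3, 0.1, -0.8]
finger_gap: 0.0653
grip_force: 0.0
```

```bash
python3 look.py pics/w8.png
```

```text
28.7 [-0.0538  0.0001] 0.14232216013592344 Frail [-0.28, 0.3] -0.4635039742664886 0.0653398963714466
front []
second [(0.94, array([0.0838, 0.0013]))]
third [(0.88, array([ 0.0534, -0.0028]))]
loose []
```

View pics/w8.png

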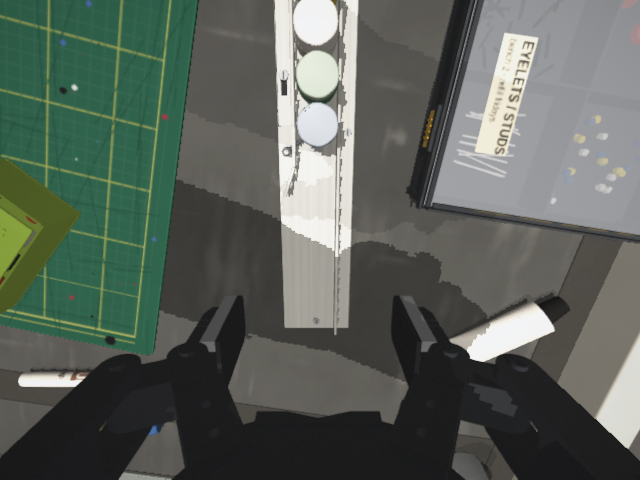

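The last pot stands upright at (318,124), just past the catch at (286,152). The row is straight, the gripper is clear and the bystanders are undisturbed.

```bash
python3 - <<'E'
from h import *
c=cam('wrist');print(torail(onz(c,(318,124),.055)),torail(onz(c,(318,74),.055)))
print(ticket.hand_in())
E
```

```text
[ 0.02733557 -0.00092425] [ 0.0560332 -0.0009169]
the job is handed in; nothing more can be done
None
```

The job is handed in, result not reported back: all four pots stand upright and in line in the lane (last pot's axis at about x = 27 mm), the shut catch held when I eased back against it, and the gripper is clear.

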